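Sort basket fittings by finish

ROBOT

A 6-joint arm with a two-finger parallel gripper is mounted at the origin on the work surface. World frame = base frame: x ahead of the robot, y to its left, z up, the work surface at z = 0. Lengths are in mm, angles in rad, forces in N, time in s.
With the tool pointing down it reaches from about 350 to 950 mm from the base axis. Payload 17.4 kg.
Tool frame: the origin (TCP) lies midway between the tips of the shut fingers; the grasp point (between the pads) lies 19 mm behind it; y points along the fingers, z is the direction in which the jaws open and shut, and the axes are right-handed (so a half turn about y gives the same grasp; the last joint's range is limited). The gripper opens to 93 mm and grips with 3 to 60 N. Pads are 15 mm wide; open, the fingers measure 128 mm over their backs; the gripper's body (75 mm by 188 mm) begins 65 mm behind the grasp point.
Start: joints at [-1.198, 0.116, 1.442, -0, 1.584, -0.038], TCP at [269.548, -618.85, 179.546] pointing down, gripper open.
Joint ranges: [-2.83, 2.83], [-0.83, 2.19], [0.07, 2.5], [-1.14, 4.28], [0.01, 3], [-2.97, 2.97]. Speed limits (rad/s): [1.89, 1.89, 2.22, 3.14, 3.14, 3.14].

INTERFACE

Orientations are given as a unit quaternion [w, x, y, z].
In Python, from cell import read_state, snapshot, get_calibration, hand_in gives the robot as it stands.
- The arm moves only by the tool servo_tool, never from a script. Its arguments are lists of equal length, an entry for each row: "translation": the shift along the tool's x, y, z each as a share of 30 cm, from -1 to 1, a list of three; "turn": the turn, a rotation vector about the tool's x, y, z each as a share of pi rad, from -1 to 1, a list of three. A call has 1 to 5 rows; each row is the pose to reach, as a shift and turn from the pose commanded when the call began, along the tool's axes at that moment, turning the shorter way round; what a row does not reach only later rows make up. A row lasts 1/12 s, in which the tool goes at most 41.7 mm and 7.16 degrees, less where a joint would pass 70% of its speed; a pose out of reach is approached as far as the arm can. A call with a number of a shift or a turn outside -1 to 1 is refused whole. A call with a gripper value outside its range is refused whole. "claw" is the opening in per cent of the stroke, from 0 (shut) to 100 (fully open), set as the call begins (left out, the last holds). The fingers move at their own pace and stop on an object; the grip force is fixed at half the most. Time passes only in rows, so rows that repeat a pose let the fingers close. It gives the time, the measured TCP pose, the force and the opening at its end, in the units of the state.
- read_state(): the state, without advancing time (a new reading comes with each control period).
- snapshot(name): name is "side" or "top" or "wrist"; returns (picture, depth): 480x640x3 uint8, red, green, blue; 480x640 float32, mm along the optical axis (not along the pixel's ray), 0 where there is no reading.
- get_calibration(name): a dict with "fx", "fy", "cx", "cy" (pixels), "rvec" (rotation vector, rad) and "tvec" (3), from world to camera coordinates, as OpenCV has them; the wrist camera has in their place "mount" (4x4, takes a point from camera to tool coordinates, whose origin is the TCP and whose axes are the tool frame's). Camera axes: x right, y down, z forward; pixel columns grow to the right and rows downward; lengths in mm; the calibration is good to about 2 mm. A picture is of the moment at which its call begins: read the wrist's pose just before it. get_calibration takes no time and is no camera call.
- hand_in(): hands the job in, once; it reports no verdict.
The state is a dict: "time_s": time; "joint_positions": joint angles; "qvel": joint speeds; "tau": joint torques, N m; "position": TCP position; "orientation": TCP orientation; "force": force on the tool from outside, world axes, zero at the start; "ft_torque": the same for the moment, N m; "width": finger opening in mm.
Only numpy, scipy, OpenCV 4.12 (cv2) and the standard library are available. Lean on these libraries where they do the work, as an engineer would, in place of code of your own. Each camera call takes 0.05 s, during which the arm holds its last target. There are 200 camera calls.

TASK

Sort the five loose basket fittings into the trays by finish: the two whitewashed ones into the whitewashed tray, the two natural ones into the natural tray and the dark one into the dark tray. Set each down, without dropping it, so that it stands upright and flat on the floor of a bay of its own. Leave the glue jar and the wax tin where they are.

Things in the scene. Friction and masses are not known exactly. Their poses are not given: they have to be found in the camera images.
- white_knob: turned wooden lid knob in whitewashed (off-white) finish, standing upright, 50 tall: round base 40 across and 8 high, neck 24 across, cylindrical head 36 across from 26 to 46 above the base (grip the head). Loose, about 45 g. Origin: centre of its underside; z up its axis. (sizes in mm)
- white_foot: turned wooden basket foot in whitewashed (off-white) finish, standing on its narrow end, 48 tall: 30 across at the bottom, widening to 40 at 22 above the bottom, then a plain cylinder 40 across to the top (grip there). Small dark dot on top. Loose, about 45 g. Origin: centre of its underside; z up its axis. (sizes in mm)
- natural_knob: turned wooden lid knob in natural bamboo (honey yellow) finish, standing upright, 50 tall: round base 40 across and 8 high, neck 24 across, cylindrical head 36 across from 26 to 46 above the base (grip the head). Loose, about 45 g. Origin: centre of its underside; z up its axis. (sizes in mm)
- natural_foot: turned wooden basket foot in natural bamboo (honey yellow) finish, standing on its narrow end, 48 tall: 30 across at the bottom, widening to 40 at 22 above the bottom, then a plain cylinder 40 across to the top (grip there). Small dark dot on top. Loose, about 45 g. Origin: centre of its underside; z up its axis. (sizes in mm)
- dark_lug: handle lug in dark-stained (near-black brown) finish: an upright block 26 thick (its x) by 46 wide (its y), 49 tall with a rounded arch top (round about its x axis, arch centre 26 above the bottom, flat faces across x up to the top) and a brass bush in the flat faces. Grip it across the 26 thickness. Loose, about 50 g. Origin: centre of its underside; z up. (sizes in mm)
- white_tray: low woven sorting tray in whitewashed (off-white) finish, fixed to the bench, 76 (x) by 147 (y), rim 16 above the bench. One wall across the middle parts it into two square bays, 66 x 66 inside, bay centres at y = +35.5 and -35.5 in the tray's frame. All walls 5 thick and 16 high; the bays' floor is 4 above the bench. Starts empty. Origin: centre of its underside; z up. (sizes in mm)
- natural_tray: low woven sorting tray in natural bamboo (honey yellow) finish, fixed to the bench, 76 (x) by 147 (y), rim 16 above the bench. One wall across the middle parts it into two square bays, 66 x 66 inside, bay centres at y = +35.5 and -35.5 in the tray's frame. All walls 5 thick and 16 high; the bays' floor is 4 above the bench. Starts empty. Origin: centre of its underside; z up. (sizes in mm)
- dark_tray: low woven sorting tray in dark-stained (near-black brown) finish, fixed to the bench, 76 (x) by 147 (y), rim 16 above the bench. One wall across the middle parts it into two square bays, 66 x 66 inside, bay centres at y = +35.5 and -35.5 in the tray's frame. All walls 5 thick and 16 high; the bays' floor is 4 above the bench. Starts empty. Origin: centre of its underside; z up. (sizes in mm)
- glue_jar: green glass glue jar with a blue lid, 52 across, 70 tall, loose, standing among the fittings; not to be moved. Origin: centre of its underside (sizes in mm)
- wax_tin: flat round wax tin with a red lid and brass sides, 54 across, 22 tall, loose, standing among the fittings; not to be moved. Origin: centre of its underside (sizes in mm)
Not all that is in view belongs to the job. Leave any pink look-alike of the natural_foot alone.

How it is judged (in metres and radians):
At the end, for the whole second after the job is handed in: Every fitting stands in the tray of its own finish: its origin within 26 mm (tray x) and 62 mm (tray y) of the tray's centre and less than 10 mm above the tray's underside, its axis within 0.15 rad of vertical, released and at rest (under 0.02 m/s). A bay holds one fitting only (x of white_knob in the frame of white_tray between -0.026 and 0.026 m and y of white_knob in the frame of white_tray between -0.062 and 0.062 m and z of each of white_knob, white_foot in the frame of white_tray below 0.01 m and angle between each of white_knob, white_foot, natural_knob, natural_foot, dark_lug's own z axis and vertical below 0.15 rad and linear speed of each of white_knob, white_foot, natural_knob, natural_foot, dark_lug below 0.02 m/s and contact force between the fingers and white_knob below 0.05 N and x of white_foot in the frame of white_tray between -0.026 and 0.026 m and y of white_foot in the frame of white_tray between -0.062 and 0.062 m and contact force between the fingers and white_foot below 0.05 N and x of natural_knob in the frame of natural_tray between -0.026 and 0.026 m and y of natural_knob in the frame of natural_tray between -0.062 and 0.062 m and z of each of natural_knob, natural_foot in the frame of natural_tray below 0.01 m and contact force between the fingers and natural_knob below 0.05 N and x of natural_foot in the frame of natural_tray between -0.026 and 0.026 m and y of natural_foot in the frame of natural_tray between -0.062 and 0.062 m and contact force between the fingers and natural_foot below 0.05 N and x of dark_lug in the frame of dark_tray between -0.026 and 0.026 m and y of dark_lug in the frame of dark_tray between -0.062 and 0.062 m and z of dark_lug in the frame of dark_tray below 0.01 m and contact force between the fingers and dark_lug below 0.05 N); the robot touches nothing.
It fails at once if a fitting is dropped: falling free of the fingers with its underside more than 30 mm above the bench ((contact force between the fingers and white_knob below 0.05 N and height (world z) of white_knob above 0.03 m and linear speed of white_knob above 0.35 m/s) or (contact force between the fingers and white_foot below 0.05 N and height (world z) of white_foot above 0.03 m and linear speed of white_foot above 0.35 m/s) or (contact force between the fingers and natural_knob below 0.05 N and height (world z) of natural_knob above 0.03 m and linear speed of natural_knob above 0.35 m/s) or (contact force between the fingers and natural_foot below 0.05 N and height (world z) of natural_foot above 0.03 m and linear speed of natural_foot above 0.35 m/s) or (contact force between the fingers and dark_lug below 0.05 N and height (world z) of dark_lug above 0.03 m and linear speed of dark_lug above 0.35 m/s)).
It fails at once if the glue jar is shifted more than 15 mm (distance of glue_jar from where it was at the start of the episode above 0.015 m).
It fails at once if the wax tin is shifted more than 15 mm (distance of wax_tin from where it was at the start of the episode above 0.015 m).
It also fails if it takes over 120 s, if anything falls off the work surface, if the arm or the gripper's body presses on something with over 40 N, if the wrist force passes 120 N, or if a joint passes its speed limit or range.

## Working session

There is one attempt and no reset: what is moved stays moved. The work goes in short steps, Python scripts to look and compute and a tool call to move; the robot and the scene stay as the last step left them, time stands still between calls to the robot, and variables do not carry over. Pictures are saved under pics/ and viewed, about 12 in all and at most 16, crops included, and the job is handed in when it is done.

Besides the shell and the picture viewer there is one more tool, called by a JSON object that holds its "op" and its "data". servo_tool: Moves the arm, as the interface text tells. Shift numbers are shares of 30 cm and turn numbers shares of pi rad, none past 1 either way. Its arguments: {"type":"object","properties":{"translation":{"type":"array","items":{"type":"array","items":{"type":"number"}}},"turn":{"type":"array","items":{"type":"array","items":{"type":"number"}}},"claw":{"type":"number"}},"required":["translation","turn"]}

```bash
mkdir -p pics; ls
python3 - <<'E'
from cell import *
import cv2,numpy as np
s=read_state();print(s)
for n in("top","side"):
    p,d=snapshot(n);cv2.imwrite(f"pics/{n}0.png",p[:,:,::-1]);np.save(f"{n}0.npy",d);print(n,get_calibration(n))
print(get_calibration("wrist"))
E
```

```text
pics
{'time_s': 0.0, 'joint_positions': array([-1.19778365e+00,  1.16515221e-01,  1.44229160e+00,  1.25780232e-05,
        1.58396712e+00, -3.77578043e-02]), 'qvel': array([-0.00014527, -0.00064454, -0.00063121, -0.00037989, -0.00112409,
       -0.00031823]), 'tau': array([-5.59108259e-03, -7.21283627e+01, -6.22613096e+01,  7.74925528e-02,
        2.37981789e-02, -1.48077124e-04]), 'position': array([ 269.46928189, -618.60758674,  178.76913001]), 'orientation': array([ 0.14414514, -0.14427574,  0.69265756, -0.69183249]), 'force': array([ 0.53703817, -0.24877247,  1.02919434]), 'ft_torque': array([ 0.02275471, -0.01652404,  0.01355855]), 'width': 93.13910000238602}
top {'fx': 501.2858054551234, 'fy': 501.2858054551234, 'cx': 315.2787357136268, 'cy': 235.92748934325343, 'rvec': array([ 2.03381594, -2.18957931,  0.22811759]), 'tvec': array([ 41.04003439, 509.82844657, 755.9427468 ])}
side {'fx': 583.3479402968262, 'fy': 583.3479402968262, 'cx': 316.29088469440825, 'cy': 245.11916781433123, 'rvec': array([ 0.96325998, -2.23773044,  1.26976063]), 'tvec': array([350.71671288, 231.35889982, 774.95019372])}
{'fx': 398.2664220267827, 'fy': 398.2664220267827, 'cx': 324.34793559722635, 'cy': 236.2939901021866, 'mount': array([[-9.77293302e-05,  9.67520045e-01,  2.52794290e-01,
        -6.95905599e+01],
       [ 4.02338624e-04, -2.52794232e-01,  9.67519981e-01,
        -2.06629979e+02],
       [ 9.99999914e-01,  1.96263986e-04, -3.64565272e-04,
        -5.93119250e-02],
       [ 0.00000000e+00,  0.00000000e+00,  0.00000000e+00,
         1.00000000e+00]])}
```

View pics/top0.png

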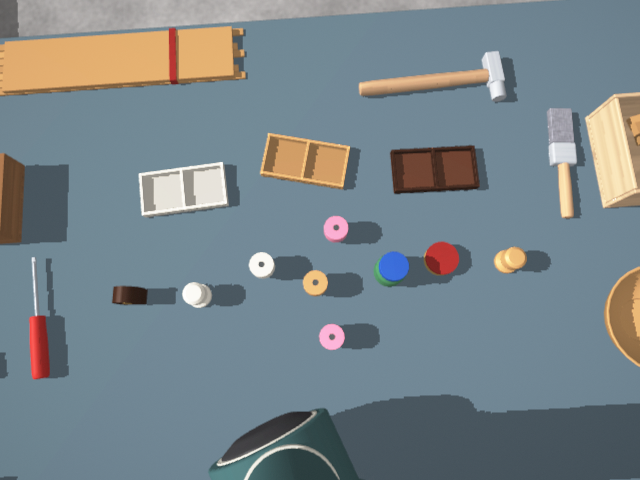

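View pics/side0.png

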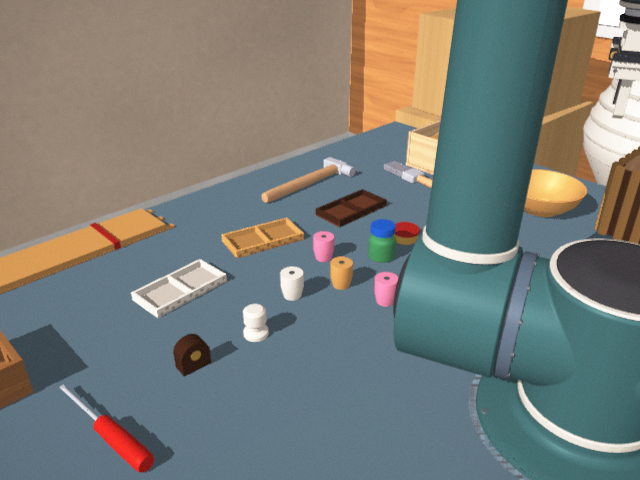

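Top view: white_foot (262,265), white_knob (198,295), natural_foot (315,283), natural_knob (510,260), dark_lug (130,295). Trays: white (184,189), natural (305,161), dark (434,169). Possible mix-ups: the pink feet at (336,229) and (332,337), the jar at (392,268) and the tin at (441,259). I'll leave all four alone. Next I measure everything and take a close crop.

```bash
cat > h.py <<'E'
import numpy as np,cv2
from cell import *
from scipy.spatial.transform import Rotation as R
def world(n,d):
    c=get_calibration(n);v,u=np.mgrid[:480,:640]
    P=np.stack([(u-c['cx'])/c['fx']*d,(v-c['cy'])/c['fy']*d,d],-1)
    if n=="wrist":
        s=read_state();M=c['mount'];q=np.roll(s['orientation'],-1)
        return (P@M[:3,:3].T+M[:3,3])@R.from_quat(q).as_matrix().T+s['position']
    r=R.from_rotvec(c['rvec']).as_matrix()
    return (P-c['tvec'])@r
def proj(n,p):
    c=get_calibration(n);q=R.from_rotvec(c['rvec']).apply(p)+c['tvec']
    return c['fx']*q[0]/q[2]+c['cx'],c['fy']*q[1]/q[2]+c['cy']
E
python3 - <<'E'
from h import *
d=np.load('top0.npy');W=world('top',d)
print('bench z',[np.round(W[v,u],1).tolist() for u,v in((100,250),(300,220),(560,280),(350,380))])
O=dict(white_foot=(262,265),white_knob=(198,295),natural_foot=(315,283),natural_knob=(512,259),dark_lug=(130,295),pink1=(336,229),pink2=(332,337),jar=(392,268),tin=(441,259))
for k,(u,v) in O.items():
    w=W[v-28:v+28,u-28:u+28].reshape(-1,3);c=W[v,u]
    w=w[(np.hypot(*(w-c)[:,:2].T)<45)]
    zt=np.percentile(w[w[:,2]>12,2],97);t=w[w[:,2]>zt-4]
    if k=='dark_lug':t=w[w[:,2]>8]
    (cx,cy),r=cv2.minEnclosingCircle(t[:,:2].astype(np.float32))
    print(k,'top z %.1f'%zt,'c',np.round([cx,cy],1),'r %.1f'%r,len(t),cv2.minAreaRect(t[:,:2].astype(np.float32)))
for k,(u,v) in dict(white=(184,189),natural=(305,161),dark=(434,169)).items():
    w=W[v-45:v+45,u-65:u+65].reshape(-1,3);t=w[(w[:,2]>11)&(w[:,2]<22)]
    c=np.median(t,0);t=t[np.hypot(*(t-c)[:,:2].T)<90]
    print(k,len(t),cv2.minAreaRect(t[:,:2].astype(np.float32)),'floor',np.round(W[v,u-22],1),np.round(W[v,u+22],1))
p=cv2.imread('pics/top0.png')[130:360,90:540];cv2.imwrite('pics/crop.png',cv2.resize(p,(800,409),interpolation=cv2.INTER_CUBIC))
E
```

```text
bench z [[525.5, 372.8, 0.3], [553.1, 27.1, -0.1], [416.1, -403.1, 2.7], [279.9, -36.1, -0.7]]
white_foot top z 50.6 c [473.6  93.5] r 19.9 396 ((473.5569763183594, 92.60311889648438), (38.15936279296875, 38.44746017456055), 40.996803283691406)
white_knob top z 51.8 c [435.5 203.1] r 17.2 291 ((435.6384582519531, 204.2923583984375), (32.59423828125, 31.640567779541016), 37.572086334228516)
natural_foot top z 50.7 c [438.5   9. ] r 19.8 411 ((437.947998046875, 9.239020347595215), (38.35642623901367, 38.5349235534668), 85.66484069824219)
natural_knob top z 52.7 c [ 455.  -315.5] r 17.1 263 ((454.52642822265625, -315.2872009277344), (32.14585494995117, 31.430755615234375), 30.946422576904297)
dark_lug top z 49.8 c [441.6 313.8] r 24.9 576 ((441.74835205078125, 314.11407470703125), (45.7081298828125, 26.419017791748047), 86.15957641601562)
pink1 top z 51.3 c [525.4 -31.5] r 19.7 328 ((525.0538940429688, -31.48940658569336), (37.44952392578125, 37.7010498046875), 40.708412170410156)
pink2 top z 845.7 c [343.1  13.8] r 0.0 17 ((343.0975341796875, 13.843060493469238), (0.0, 0.0), 0.0)
jar top z 72.7 c [ 452.6 -115.6] r 23.1 596 ((452.8422546386719, -115.5667495727539), (44.00039291381836, 44.82334899902344), 83.50389099121094)
tin top z 25.5 c [ 466.9 -204.3] r 27.9 723 ((466.2148132324219, -204.7499542236328), (54.17889404296875, 53.897003173828125), 47.644039154052734)
white 995 ((621.46435546875, 225.777587890625), (79.5482406616211, 148.14810180664062), 3.6522011756896973) floor [625.6 264.4   4.5] [619.6 187.3   5.3]
natural 935 ((658.525634765625, 10.434310913085938), (147.05796813964844, 78.86674499511719), 75.74346160888672) floor [661.4  49.8   5. ] [655.9 -28.    4.3]
dark 998 ((626.2976684570312, -213.63754272460938), (147.81153869628906, 79.37740325927734), 88.9822998046875) floor [ 629.2 -176.     6.1] [ 623.8 -253.6    5.2]
```

View pics/crop.png

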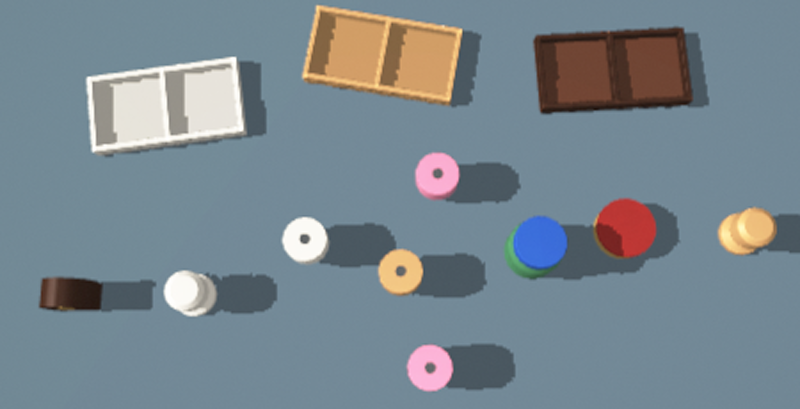

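Crop: the whitewashed foot and knob, honey foot and knob, and dark lug are clear at (305,240), (188,292), (401,271), (750,230) and (70,293). The pink feet at (437,175) and (430,368) are plainly different. Measured heights read about 2 mm high, and the sizes match. Next I work out the first move.

```bash
cat >> h.py <<'E'
# goal: tool y down, tool z along +-world x  -> shift/turn in servo units
def goal(p,ang=None,show=True):
    s=read_state();r=R.from_quat(np.roll(s['orientation'],-1));M=r.as_matrix()
    t=M.T@(np.array(p,float)-s['position'])/300
    o=''
    if ang is not None:
        z=np.array([np.cos(ang),np.sin(ang),0]);y=np.array([0,0,-1.]);x=np.cross(y,z)
        G=R.from_matrix(np.stack([x,y,z],1));o=(r.inv()*G).as_rotvec()/np.pi
    print('pos',s['position'].round(1),'w %.1f'%s['width'],'t %.1f'%s['time_s'],'shift',t.round(3),'turn',np.round(o,3) if ang is not None else '')
E
python3 - <<'E'
from h import *
M=R.from_quat(np.roll(read_state()['orientation'],-1)).as_matrix();print(M.round(3))
goal([455,-315,120],0);goal([455,-315,120],np.pi)
E
```

```text
[[-0.917 -0.     0.399]
 [-0.399  0.001 -0.917]
 [-0.    -1.    -0.001]]
pos [ 269.5 -618.6  178.9] w 92.7 t 0.1 shift [-0.971  0.197 -0.681] turn [ 0.    -0.369 -0.   ]
pos [ 269.5 -618.6  178.9] w 92.7 t 0.1 shift [-0.971  0.197 -0.681] turn [0.    0.631 0.   ]
```

{"op": "servo_tool", "data": {"translation": [[-0.97,0,-0.68],[-0.97,0,-0.68],[-0.97,0,-0.68],[-0.97,0,-0.68],[-0.97,0,-0.68]], "turn": [[0,-0.369,0],[0,-0.369,0],[0,-0.369,0],[0,-0.369,0],[0,-0.369,0]], "claw": 70}}

```text
time_s: 0.52
position: [378.6, -439.3, 179.2]
orientation: [0.352, -0.352, 0.614, -0.613]
force: [1.0, 0.3, 0.4]
width: 66.3
```

```bash
python3 -c "
from h import *
goal([455,-315,120],0)"
```

```text
pos [ 378.6 -439.3  179.2] w 66.3 t 0.5 shift [-0.486  0.197  0.011] turn [ 0.    -0.168 -0.   ]
```

{"op": "servo_tool", "data": {"translation": [[-0.486,0.1,0.011],[-0.486,0.1,0.011],[-0.486,0.197,0.011],[-0.486,0.197,0.011],[-0.486,0.197,0.011]], "turn": [[0,-0.168,0],[0,-0.168,0],[0,-0.168,0],[0,-0.168,0],[0,-0.168,0]]}}

```text
time_s: 0.93
position: [456.1, -312.5, 116.2]
orientation: [0.501, -0.501, 0.501, -0.497]
force: [-1.4, -0.3, -1.0]
width: 65.2
```

```bash
cat >> h.py <<'E'
def wr(name,ctr,zlo,zhi,rad=40):
    p,d=snapshot('wrist');cv2.imwrite(f'pics/{name}.png',p[:,:,::-1]);W=world('wrist',d)
    m=(d>0)&(W[...,2]>zlo)&(W[...,2]<zhi)&(np.hypot(W[...,0]-ctr[0],W[...,1]-ctr[1])<rad)
    t=W[m];c,r=cv2.minEnclosingCircle(t[:,:2].astype(np.float32));print(name,len(t),'circ',np.round(c,1),round(r,1),cv2.minAreaRect(t[:,:2].astype(np.float32)),'z',t[:,2].min().round(1),t[:,2].max().round(1))
E
python3 -c "
from h import *
goal([455,-315,120],0)
wr('w1',(455,-315),44,60)"
```

```text
pos [ 456.1 -312.5  116.2] w 65.2 t 0.9 shift [ 0.008 -0.013 -0.004] turn [ 0.001  0.001 -0.001]
w1 1907 circ [ 453.2 -318. ] 17.9 ((453.12603759765625, -317.93841552734375), (35.23204803466797, 35.18667221069336), 56.32163619995117) z 44.0 55.2
```

View pics/w1.png

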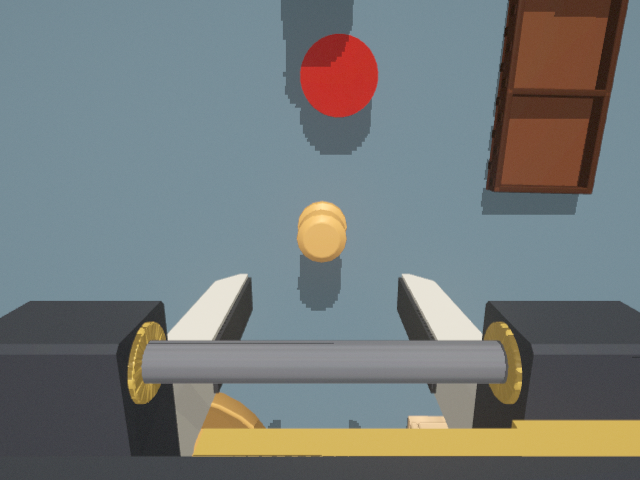

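Wrist view: the knob at (322,238) sits squarely between the fingers, with the tin at (339,75) well clear. Wrist puts the knob at (453,-318) against (455,-315.5) from the top camera, so they agree within 3 mm. Descending and gripping.

{"op": "servo_tool", "data": {"translation": [[0.015,0.12,-0.007],[0.015,0.22,-0.007],[0.015,0.29,-0.007],[0.015,0.323,-0.007],[0.015,0.323,-0.007]], "turn": [[0,0,0],[0,0,0],[0,0,0],[0,0,0],[0,0,0]]}}

```text
time_s: 1.4
position: [452.2, -321.6, 21.7]
orientation: [0.498, -0.498, 0.503, -0.501]
force: [-0.3, 0.5, 0.3]
width: 65.2
```

{"op": "servo_tool", "data": {"translation": [[0,0,0],[0,0,0],[0,0,0],[0,0,0],[0,0,0]], "turn": [[0,0,0],[0,0,0],[0,0,0],[0,0,0],[0,0,0]], "claw": 0}}

```text
time_s: 1.82
position: [453.6, -322.1, 24.4]
orientation: [-0.498, 0.498, -0.501, 0.502]
force: [-0.8, -0.3, -0.3]
width: 36.2
```

{"op": "servo_tool", "data": {"translation": [[0,0,0],[0,0,0],[0,0,0],[0,0,0],[0,0,0]], "turn": [[0,0,0],[0,0,0],[0,0,0],[0,0,0],[0,0,0]]}}

```text
time_s: 2.23
position: [453.2, -321.8, 23.5]
orientation: [0.498, -0.498, 0.502, -0.502]
force: [-0.0, -0.0, -0.3]
width: 3.4
```

```bash
python3 -c "
from h import *
goal([455,-315,120],0)
p,d=snapshot('wrist');cv2.imwrite('pics/w2.png',p[:,:,::-1])
p,d=snapshot('side');q=p[130:260,330:640]
p,d=snapshot('top');W=world('top',d);print(W[259,505:518].round(0).tolist())
goal([455,-315,120],0)"
```

```text
pos [ 453.2 -321.8   23.5] w 3.4 t 2.2 shift [-0.023 -0.322  0.006] turn [ 0.    -0.002 -0.   ]
[[453.0, -300.0, 43.0], [452.0, -300.0, 47.0], [452.0, -302.0, 48.0], [452.0, -303.0, 48.0], [451.0, -303.0, 52.0], [451.0, -305.0, 51.0], [451.0, -308.0, 49.0], [451.0, -308.0, 53.0], [451.0, -310.0, 52.0], [451.0, -312.0, 51.0], [451.0, -313.0, 52.0], [451.0, -315.0, 50.0], [450.0, -316.0, 51.0]]
pos [ 453.2 -321.8   23.5] w 0.6 t 2.4 shift [-0.023 -0.322  0.006] turn [ 0.    -0.002 -0.   ]
```

View pics/w2.png

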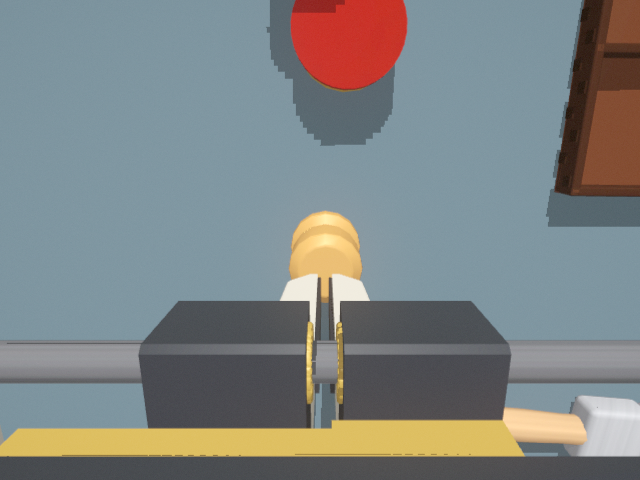

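Wrist view: the knob at (325,245) still stands. The fingers shut just behind it because the tool hadn't settled when I read its pose, which left it about 6 mm too far in -y. I'll open, rise, let it settle and measure again.

{"op": "servo_tool", "data": {"translation": [[0,0,0],[0,0,0],[0,0,0],[0,0,0],[0,0,0]], "turn": [[0,0,0],[0,0,0],[0,0,0],[0,0,0],[0,0,0]], "claw": 70}}

```text
time_s: 2.8
position: [453.2, -321.8, 23.6]
orientation: [0.498, -0.498, 0.502, -0.502]
force: [-0.2, -0.1, -0.9]
width: 29.3
```

{"op": "servo_tool", "data": {"translation": [[0,-0.1,0],[0,-0.2,0],[0,-0.3,0],[0,-0.3,0],[0,-0.3,0]], "turn": [[0,0,0],[0,0,0],[0,0,0],[0,0,0],[0,0,0]]}}

```text
time_s: 3.22
position: [453.9, -322.4, 115.3]
orientation: [-0.498, 0.498, -0.501, 0.503]
force: [-0.1, 0.1, 0.2]
width: 62.1
```

{"op": "servo_tool", "data": {"translation": [[0,0,0],[0,0,0]], "turn": [[0,0,0],[0,0,0]]}}

```text
time_s: 3.38
position: [452.8, -321.5, 112.2]
orientation: [0.498, -0.498, 0.502, -0.501]
force: [0.1, -0.3, 0.0]
width: 65.1
```

```bash
cat >> h.py <<'E'
def tops(ctr,zlo,zhi,rad=40,cam='top',pic=None):
    p,d=snapshot(cam);W=world(cam,d)
    if pic: cv2.imwrite(f'pics/{pic}.png',p[:,:,::-1])
    m=(d>0)&(W[...,2]>zlo)&(W[...,2]<zhi)&(np.hypot(W[...,0]-ctr[0],W[...,1]-ctr[1])<rad)
    t=W[m]
    if len(t)<20: print(cam,'few',len(t));return
    b=cv2.minAreaRect(t[:,:2].astype(np.float32))
    print(cam,len(t),'mid',((np.percentile(t,1,0)+np.percentile(t,99,0))/2).round(1),'mean',t.mean(0).round(1),'rect',np.round(b[0],1),np.round(b[1],1),round(b[2],1))
E
python3 -c "
from h import *
goal([455,-315,120],0)
for c in('top','side','wrist'):tops((454,-308),44,60,cam=c)
for c in('top','wrist'):tops((454,-308),-8,4,cam=c)
for c in('top','wrist'):tops((467,-204),19,32,cam=c)
print(get_calibration('side'))
goal([455,-315,120],0)"
```

```text
pos [ 452.8 -321.5  112.2] w 65.1 t 3.4 shift [-0.022 -0.026  0.007] turn [ 0.    -0.002 -0.   ]
top 381 mid [ 454.6 -316.3   48.7] mean [ 454.3 -315.    49.4] rect [ 454.5 -315.8] [34.6 34.4] 32.9
side few 0
wrist 1976 mid [ 453.5 -315.6   49.4] mean [ 453.6 -314.8   50.6] rect [ 453.5 -315.7] [35.1 35.1] 26.9
top 1126 mid [ 4.538e+02 -3.061e+02  4.000e-01] mean [ 451.8 -300.1    0.5] rect [ 453.5 -305.9] [79.6 75. ] 12.2
wrist 5103 mid [ 454.1 -306.9    1.7] mean [ 454.3 -299.9    1.7] rect [ 454.1 -307.9] [79.5 79.3] 88.4
top 856 mid [ 466.4 -204.5   23.1] mean [ 466.3 -204.4   23. ] rect [ 466.7 -204.5] [54.  54.7] 28.9
wrist 5379 mid [ 465.3 -204.1   24.1] mean [ 465.2 -203.7   24.1] rect [ 465.2 -204. ] [54.8 54.3] 43.7
{'fx': 583.3479402968262, 'fy': 583.3479402968262, 'cx': 316.29088469440825, 'cy': 245.11916781433123, 'rvec': array([ 0.96325998, -2.23773044,  1.26976063]), 'tvec': array([350.71671288, 231.35889982, 774.95019372])}
pos [ 453.2 -321.8  113.2] w 65.0 t 3.7 shift [-0.023 -0.023  0.006] turn [ 0.    -0.002 -0.   ]
```

The knob hasn't moved (454,-315.7), yet the fingers shut fully. So the tips may really be higher than reported, and I'll check the fingertips in the wrist depth.

```bash
python3 -c "
from h import *
p,d=snapshot('wrist');c=get_calibration('wrist');M=c['mount']
v,u=np.mgrid[:480,:640];P=np.stack([(u-c['cx'])/c['fx']*d,(v-c['cy'])/c['fy']*d,d],-1);T=P@M[:3,:3].T+M[:3,3]
for u in(215,235,240,245,250,400,405,410,430): print(u,[(v,T[v,u].round(0).tolist()) for v in(272,276,280,290,300,330)])
f=T[(d>0)&(d<200)];print(f.min(0),f.max(0))
g=f[f[:,1]>-75];print(g.min(0),g.max(0),len(g))
"
```

```text
215 [(272, [45.0, 112.0, -93.0]), (276, [48.0, 111.0, -93.0]), (280, [52.0, 111.0, -93.0]), (290, [-9.0, -59.0, -44.0]), (300, [-70.0, -207.0, 0.0]), (330, [-9.0, -92.0, -35.0])]
235 [(272, [44.0, 111.0, -76.0]), (276, [-9.0, -44.0, -39.0]), (280, [-9.0, -48.0, -38.0]), (290, [-9.0, -59.0, -36.0]), (300, [-7.0, -65.0, -34.0]), (330, [0.0, -74.0, -33.0])]
240 [(272, [44.0, 112.0, -72.0]), (276, [-9.0, -44.0, -37.0]), (280, [-9.0, -48.0, -36.0]), (290, [-8.0, -56.0, -34.0]), (300, [-7.0, -64.0, -33.0]), (330, [4.0, -68.0, -32.0])]
245 [(272, [44.0, 111.0, -67.0]), (276, [-9.0, -43.0, -35.0]), (280, [-8.0, -46.0, -34.0]), (290, [-7.0, -55.0, -32.0]), (300, [-3.0, -56.0, -33.0]), (330, [99.0, 112.0, -70.0])]
250 [(272, [44.0, 112.0, -63.0]), (276, [48.0, 113.0, -64.0]), (280, [-8.0, -44.0, -32.0]), (290, [-3.0, -44.0, -33.0]), (300, [1.0, -45.0, -33.0]), (330, [98.0, 112.0, -66.0])]
400 [(272, [45.0, 112.0, 64.0]), (276, [48.0, 112.0, 64.0]), (280, [-8.0, -44.0, 33.0]), (290, [-4.0, -46.0, 33.0]), (300, [0.0, -48.0, 32.0]), (330, [99.0, 112.0, 66.0])]
405 [(272, [45.0, 113.0, 68.0]), (276, [-9.0, -43.0, 35.0]), (280, [-9.0, -49.0, 34.0]), (290, [-7.0, -55.0, 33.0]), (300, [-4.0, -58.0, 32.0]), (330, [8.0, -59.0, 33.0])]
410 [(272, [44.0, 112.0, 72.0]), (276, [-9.0, -43.0, 37.0]), (280, [-9.0, -48.0, 36.0]), (290, [-9.0, -57.0, 34.0]), (300, [-8.0, -65.0, 33.0]), (330, [3.0, -69.0, 32.0])]
430 [(272, [45.0, 112.0, 89.0]), (276, [48.0, 112.0, 89.0]), (280, [-9.0, -47.0, 45.0]), (290, [-9.0, -58.0, 42.0]), (300, [-9.0, -69.0, 39.0]), (330, [-8.0, -90.0, 34.0])]
[ -36.83057513 -163.56332161  -62.57757834] [ 10.43650538 -39.05419473  62.52286442]
[-10.02652359 -74.99934282 -48.13382791] [  8.1204497  -39.05419473  48.1302214 ] 3653
```

In the wrist depth the fingertips are at tool y ≈ -39. They are symmetric in z and match the reported opening, while the bench is at +112. So the tips are about 39 mm behind the reported TCP, which explains the shut above the head. I'll aim the reported z 39 mm lower (tip = reported + 39) and go down gently while watching the force.

{"op": "servo_tool", "data": {"translation": [[-0.02,0.1,0.003],[-0.02,0.2,0.003],[-0.02,0.3,0.003],[-0.02,0.37,0.003],[-0.02,0.4,0.003]], "turn": [[0,0,0],[0,0,0],[0,0,0],[0,0,0],[0,0,0]]}}

```text
time_s: 4.2
position: [452.9, -314.8, -9.7]
orientation: [0.498, -0.498, 0.503, -0.5]
force: [-0.2, 0.1, -0.2]
width: 65.0
```

{"op": "servo_tool", "data": {"translation": [[0,0,0],[0,0.02,0],[0,0.04,0],[0,0.04,0],[0,0.04,0]], "turn": [[0,0,0],[0,0,0],[0,0,0],[0,0,0],[0,0,0]]}}

```text
time_s: 4.62
position: [454.4, -316.0, -17.9]
orientation: [-0.498, 0.498, -0.502, 0.502]
force: [-0.0, -0.2, -0.0]
width: 65.1
```

```bash
cat >> h.py <<'E'
def tipz():
    p,d=snapshot('wrist');c=get_calibration('wrist');M=c['mount'];v,u=np.mgrid[:480,:640]
    T=np.stack([(u-c['cx'])/c['fx']*d,(v-c['cy'])/c['fy']*d,d],-1)@M[:3,:3].T+M[:3,3]
    b=T[150:200,60:120,1];b=b[b>-20];k=(d>0)&(d<200)&(v<300)
    print('bench below TCP %.1f'%np.median(b),'tip y',np.percentile(T[k][:,1],99.5).round(1) if k.any() else None)
    return p,d,T
E
python3 -c "
from h import *
p,d,T=tipz();cv2.imwrite('pics/w3.png',p[:,:,::-1]);goal([454,-315.7,-20],0)"
```

```text
bench below TCP -19.4 tip y -17.7
pos [ 454.5 -316.1  -17.7] w 64.9 t 4.7 shift [-0.001  0.008 -0.002] turn [-0.    -0.002  0.   ]
```

View pics/w3.png

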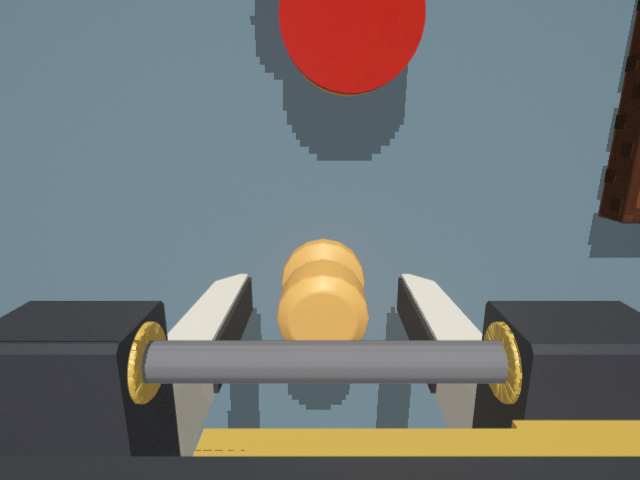

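The knob head at (323,305) is between the fingers with no contact force, and the tips are about 21 mm above the bench. Closing.

{"op": "servo_tool", "data": {"translation": [[0,0,0],[0,0,0],[0,0,0],[0,0,0],[0,0,0]], "turn": [[0,0,0],[0,0,0],[0,0,0],[0,0,0],[0,0,0]], "claw": 0}}

```text
time_s: 5.08
position: [454.2, -315.8, -18.4]
orientation: [-0.498, 0.498, -0.502, 0.502]
force: [-0.5, -0.0, 0.1]
width: 36.1
```

{"op": "servo_tool", "data": {"translation": [[0,0,0],[0,0,0],[0,0,0],[0,0,0],[0,0,0]], "turn": [[0,0,0],[0,0,0],[0,0,0],[0,0,0],[0,0,0]]}}

```text
time_s: 5.5
position: [454.2, -315.9, -18.3]
orientation: [-0.498, 0.498, -0.502, 0.502]
force: [-0.5, 0.7, 1.8]
width: 35.5
```

{"op": "servo_tool", "data": {"translation": [[0,-0.05,0],[0,-0.15,0],[0,-0.25,0],[0,-0.34,0],[0,-0.34,0]], "turn": [[0,0,0],[0,0,0],[0,0,0],[0,0,0],[0,0,0]]}}

```text
time_s: 5.92
position: [455.9, -317.2, 89.3]
orientation: [-0.499, 0.498, -0.499, 0.504]
force: [0.5, 0.2, 1.0]
width: 35.3
```

```bash
python3 -c "
from h import *
import math
# bay centres from top-camera tray fits: long axis unit vec
for k,c,a in(('white',(621.5,225.8),90+3.65),('natural',(658.5,10.4),75.74),('dark',(626.3,-213.6),88.98)):
    y=np.array([math.cos(math.radians(a)),math.sin(math.radians(a))]);print(k,(np.array(c)+35.5*y).round(1),(np.array(c)-35.5*y).round(1))
p,d=snapshot('wrist');cv2.imwrite('pics/w4.png',p[:,:,::-1])
goal([649.8,-24,83],0)"
```

```text
white [619.2 261.2] [623.8 190.4]
natural [667.2  44.8] [649.8 -24. ]
dark [ 626.9 -178.1] [ 625.7 -249.1]
pos [ 455.3 -316.7   86.4] w 35.5 t 6.0 shift [-0.98   0.011  0.641] turn [-0.001 -0.002  0.001]
```

View pics/w4.png

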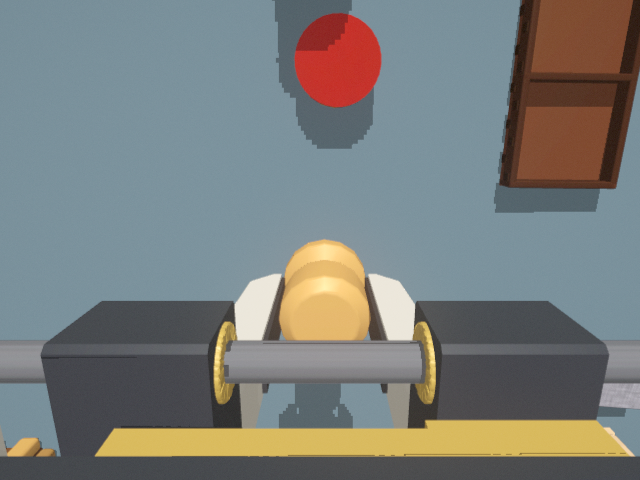

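The natural knob is held upright at width 35.5. Carrying it to the natural tray's near (-y) bay.

{"op": "servo_tool", "data": {"translation": [[-0.06,0,0.04],[-0.16,0,0.105],[-0.26,0,0.17],[-0.36,0,0.235],[-0.46,0,0.3]], "turn": [[0,0,0],[0,0,0],[0,0,0],[0,0,0],[0,0,0]]}}

```text
time_s: 6.38
position: [545.3, -176.9, 82.2]
orientation: [0.498, -0.498, 0.502, -0.501]
force: [-0.0, 0.2, -0.9]
width: 35.5
```

{"op": "servo_tool", "data": {"translation": [[-0.1,0,0.065],[-0.2,0,0.13],[-0.3,0,0.196],[-0.4,0,0.261],[-0.48,0,0.315]], "turn": [[0,0,0],[0,0,0],[0,0,0],[0,0,0],[0,0,0]]}}

```text
time_s: 6.8
position: [641.1, -32.8, 81.9]
orientation: [0.498, -0.499, 0.502, -0.501]
force: [0.7, -0.2, -0.4]
width: 35.0
```

{"op": "servo_tool", "data": {"translation": [[0,0,0],[0,0,0],[0,0,0],[0,0,0]], "turn": [[0,0,0],[0,0,0],[0,0,0],[0,0,0]]}}

```text
time_s: 7.13
position: [640.0, -36.0, 82.9]
orientation: [0.498, -0.498, 0.502, -0.502]
force: [0.6, -0.6, 0.3]
width: 35.6
```

```bash
python3 -c "
from h import *
tops((658,10),11,22,90,'wrist','w5');tops((658,10),11,22,90,'top')
goal([649.8,-24,83],0)"
```

```text
wrist 5749 mid [657.5  12.5  15.5] mean [661.2  24.9  17.2] rect [657.6  11. ] [147.   78.2] 75.7
top few 11
pos [640.2 -36.1  83.4] w 35.2 t 7.2 shift [-0.041  0.001  0.032] turn [ 0.    -0.003  0.   ]
```

View pics/w5.png

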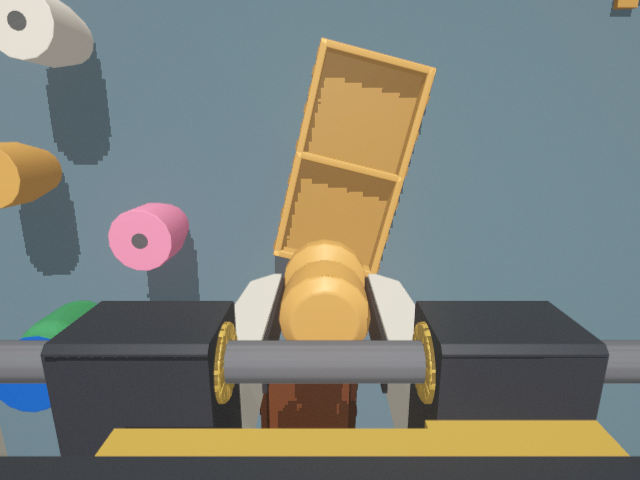

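The wrist puts the tray at (657.6,11.0), within 1 mm of the top camera. The knob at (323,300) hangs upright. I'll centre it over the bay and lower it.

{"op": "servo_tool", "data": {"translation": [[-0.042,0,0.03],[-0.042,0,0.03],[-0.042,0.1,0.03],[-0.042,0.19,0.03],[-0.042,0.25,0.03]], "turn": [[0,0,0],[0,0,0],[0,0,0],[0,0,0],[0,0,0]]}}

```text
time_s: 7.65
position: [649.0, -22.6, 6.2]
orientation: [0.498, -0.499, 0.502, -0.501]
force: [-0.5, -0.9, -1.7]
width: 35.5
```

{"op": "servo_tool", "data": {"translation": [[0,0.03,0],[0,0.05,0],[0,0.06,0],[0,0.06,0],[0,0.06,0]], "turn": [[0,0,0],[0,0,0],[0,0,0],[0,0,0],[0,0,0]]}}

```text
time_s: 8.07
position: [650.4, -22.7, -8.3]
orientation: [-0.499, 0.498, -0.501, 0.502]
force: [0.3, -0.5, 0.2]
width: 35.1
```

{"op": "servo_tool", "data": {"translation": [[0,0.007,0],[0,0.014,0],[0,0.017,0],[0,0.017,0],[0,0.017,0]], "turn": [[0,0,0],[0,0,0],[0,0,0],[0,0,0],[0,0,0]]}}

```text
time_s: 8.48
position: [649.9, -22.6, -14.3]
orientation: [-0.498, 0.498, -0.502, 0.502]
force: [-0.0, -1.2, 0.9]
width: 35.1
```

{"op": "servo_tool", "data": {"translation": [[0,0,0],[0,0,0],[0,0,0],[0,0,0],[0,0,0]], "turn": [[0,0,0],[0,0,0],[0,0,0],[0,0,0],[0,0,0]], "claw": 65}}

```text
time_s: 8.9
position: [649.8, -22.6, -14.6]
orientation: [0.498, -0.498, 0.502, -0.502]
force: [0.8, 0.2, 0.0]
width: 59.3
```

{"op": "servo_tool", "data": {"translation": [[0,-0.03,0],[0,-0.12,0],[0,-0.22,0],[0,-0.32,0],[0,-0.32,0]], "turn": [[0,0,0],[0,0,0],[0,0,0],[0,0,0],[0,0,0]]}}

```text
time_s: 9.32
position: [652.3, -22.8, 89.0]
orientation: [-0.5, 0.496, -0.5, 0.504]
force: [-0.1, -0.7, 0.6]
width: 60.6
```

```bash
python3 -c "
from h import *
tops((650,-23),46,65,35,'wrist')
goal([438.2,9.1,80],0)"
```

```text
wrist 2350 mid [648.8 -22.3  50.5] mean [648.9 -21.3  51.5] rect [648.8 -22.5] [35.2 34.9] 33.7
pos [651.5 -22.7  86. ] w 60.2 t 9.4 shift [-0.101  0.016 -0.712] turn [-0.002 -0.002  0.   ]
```

{"op": "servo_tool", "data": {"translation": [[-0.015,0,-0.1],[-0.035,0,-0.235],[-0.055,0,-0.365],[-0.075,0,-0.5],[-0.095,0,-0.63]], "turn": [[0,0,0],[0,0,0],[0,0,0],[0,0,0],[0,0,0]], "claw": 70}}

```text
time_s: 9.78
position: [458.7, 7.4, 80.3]
orientation: [0.498, -0.499, 0.502, -0.501]
force: [0.2, -0.6, 1.4]
width: 65.1
```

{"op": "servo_tool", "data": {"translation": [[-0.01,0,-0.075],[-0.01,0,-0.075],[-0.01,0,-0.075],[-0.01,0,-0.075],[-0.01,0,-0.075]], "turn": [[0,0,0],[0,0,0],[0,0,0],[0,0,0],[0,0,0]]}}

```text
time_s: 10.2
position: [439.2, 10.3, 81.3]
orientation: [0.498, -0.498, 0.502, -0.502]
force: [0.5, -0.3, -0.4]
width: 65.2
```

```bash
python3 -c "
from h import *
tops((438,9),45,60,35,'wrist','w6')
goal([438.2,9.1,-19],0)"
```

```text
wrist 3054 mid [437.2  10.2  49. ] mean [437.2  10.5  49.4] rect [437.2   9.8] [39.3 39.1] 73.0
pos [439.2  10.2  81.2] w 65.2 t 10.2 shift [ 0.004  0.334 -0.003] turn [ 0.    -0.002 -0.   ]
```

View pics/w6.png

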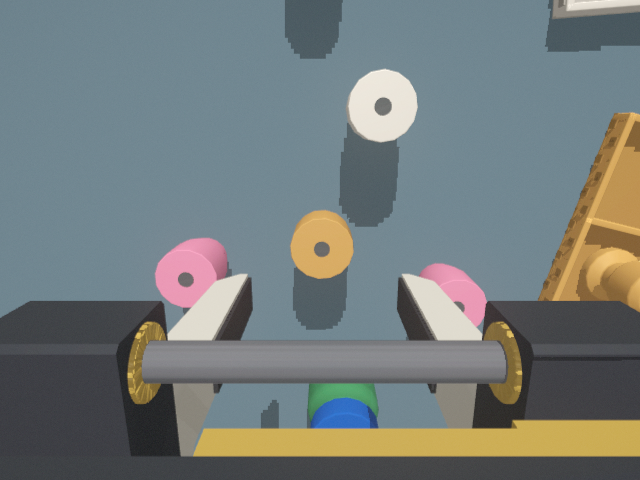

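Wrist view: the natural foot at (322,245) is centred between the fingers. The pink feet at (190,275) and (455,295) stay outside them. Descend, grip, lift.

{"op": "servo_tool", "data": {"translation": [[0.002,0.1,-0.005],[0.002,0.2,-0.005],[0.002,0.28,-0.005],[0.002,0.33,-0.005],[0.002,0.33,-0.005]], "turn": [[0,0,0],[0,0,0],[0,0,0],[0,0,0],[0,0,0]]}}

```text
time_s: 10.67
position: [435.4, 9.7, -21.1]
orientation: [0.497, -0.5, 0.503, -0.5]
force: [-0.3, -0.2, -0.7]
width: 64.9
```

{"op": "servo_tool", "data": {"translation": [[0,0,0],[0,0,0],[0,0,0],[0,0,0],[0,0,0]], "turn": [[0,0,0],[0,0,0],[0,0,0],[0,0,0],[0,0,0]], "claw": 0}}

```text
time_s: 11.08
position: [437.7, 9.8, -16.6]
orientation: [-0.499, 0.498, -0.501, 0.502]
force: [-0.9, -0.2, 3.3]
width: 39.3
```

{"op": "servo_tool", "data": {"translation": [[0,0,0],[0,0,0],[0,0,0],[0,0,0],[0,0,0]], "turn": [[0,0,0],[0,0,0],[0,0,0],[0,0,0],[0,0,0]]}}

```text
time_s: 11.5
position: [437.7, 9.8, -16.6]
orientation: [-0.499, 0.498, -0.501, 0.502]
force: [0.3, 0.2, 6.3]
width: 39.4
```

{"op": "servo_tool", "data": {"translation": [[0,-0.05,0],[0,-0.15,0],[0,-0.25,0],[0,-0.33,0],[0,-0.33,0.05]], "turn": [[0,0,0],[0,0,0],[0,0,0],[0,0,0],[0,0,0]]}}

```text
time_s: 11.92
position: [453.2, 9.7, 87.0]
orientation: [-0.5, 0.497, -0.5, 0.504]
force: [0.2, -0.1, 0.5]
width: 39.1
```

{"op": "servo_tool", "data": {"translation": [[-0.02,0,0.1],[-0.04,0,0.22],[-0.06,0,0.34],[-0.08,0,0.46],[-0.1,0,0.58]], "turn": [[0,0,0],[0,0,0],[0,0,0],[0,0,0],[0,0,0]]}}

```text
time_s: 12.33
position: [627.9, 38.8, 81.3]
orientation: [-0.498, 0.498, -0.502, 0.502]
force: [-0.7, 0.3, -0.5]
width: 39.8
```

{"op": "servo_tool", "data": {"translation": [[-0.019,0,0.1],[-0.019,0,0.133],[-0.019,0,0.133],[-0.019,0,0.133],[-0.019,0,0.133]], "turn": [[0,0,0],[0,0,0],[0,0,0],[0,0,0],[0,0,0]]}}

```text
time_s: 12.75
position: [665.2, 43.6, 81.5]
orientation: [0.498, -0.498, 0.502, -0.502]
force: [-0.7, -0.1, -0.5]
width: 39.6
```

```bash
python3 -c "
from h import *
p,d=snapshot('wrist')
goal([666.4,45.4,-13],0)"
```

```text
pos [665.2  43.7  81.8] w 39.4 t 12.8 shift [-0.006  0.316  0.004] turn [-0.    -0.002  0.   ]
```

{"op": "servo_tool", "data": {"translation": [[-0.006,0.08,0.004],[-0.006,0.16,0.004],[-0.006,0.23,0.004],[-0.006,0.28,0.004],[-0.006,0.29,0.004]], "turn": [[0,0,0],[0,0,0],[0,0,0],[0,0,0],[0,0,0]]}}

```text
time_s: 13.22
position: [665.5, 45.5, -8.0]
orientation: [0.497, -0.499, 0.503, -0.501]
force: [0.1, -0.6, -0.8]
width: 39.5
```

{"op": "servo_tool", "data": {"translation": [[0,0.007,0],[0,0.014,0],[0,0.02,0],[0,0.024,0],[0,0.024,0]], "turn": [[0,0,0],[0,0,0],[0,0,0],[0,0,0],[0,0,0]]}}

```text
time_s: 13.63
position: [667.6, 45.6, -12.2]
orientation: [-0.498, 0.498, -0.502, 0.502]
force: [0.9, 0.4, -0.9]
width: 39.2
```

{"op": "servo_tool", "data": {"translation": [[0,0.003,0],[0,0.003,0]], "turn": [[0,0,0],[0,0,0]]}}

```text
time_s: 13.8
position: [667.7, 45.7, -12.5]
orientation: [-0.498, 0.498, -0.502, 0.502]
force: [-3.5, -0.2, 7.7]
width: 39.5
```

{"op": "servo_tool", "data": {"translation": [[0,0,0],[0,0,0],[0,0,0],[0,0,0],[0,0,0]], "turn": [[0,0,0],[0,0,0],[0,0,0],[0,0,0],[0,0,0]], "claw": 65}}

```text
time_s: 14.22
position: [667.4, 45.6, -13.8]
orientation: [0.498, -0.498, 0.502, -0.502]
force: [-0.7, 0.1, -0.2]
width: 60.2
```

{"op": "servo_tool", "data": {"translation": [[0,-0.03,0],[0,-0.12,0],[0,-0.22,0],[0,-0.32,0],[0,-0.32,0]], "turn": [[0,0,0],[0,0,0],[0,0,0],[0,0,0],[0,0,0]]}}

```text
time_s: 14.63
position: [669.9, 45.7, 90.0]
orientation: [-0.5, 0.496, -0.5, 0.504]
force: [-0.4, -0.3, 0.9]
width: 60.1
```

```bash
python3 -c "
from h import *
tops((666,45),44,65,35,'wrist')
goal([473.5,93.2,82],0)"
```

```text
wrist 2989 mid [666.6  46.1  49. ] mean [666.6  46.5  50.4] rect [666.7  45.7] [39.6 39. ] 88.0
pos [669.1  45.7  86.9] w 60.4 t 14.7 shift [-0.154  0.013 -0.653] turn [-0.002 -0.002 -0.   ]
```

{"op": "servo_tool", "data": {"translation": [[-0.03,0,-0.12],[-0.06,0,-0.25],[-0.09,0,-0.37],[-0.12,0,-0.49],[-0.15,0,-0.61]], "turn": [[0,0,0],[0,0,0],[0,0,0],[0,0,0],[0,0,0]], "claw": 70}}

```text
time_s: 15.1
position: [482.6, 92.1, 81.4]
orientation: [0.498, -0.498, 0.502, -0.502]
force: [0.6, 0.1, -0.4]
width: 64.9
```

{"op": "servo_tool", "data": {"translation": [[-0.009,0,-0.037],[-0.009,0,-0.037],[-0.009,0,-0.037],[-0.009,0,-0.037],[-0.009,0,-0.037]], "turn": [[0,0,0],[0,0,0],[0,0,0],[0,0,0],[0,0,0]]}}

```text
time_s: 15.52
position: [474.3, 94.5, 82.1]
orientation: [0.498, -0.498, 0.502, -0.502]
force: [0.1, -0.3, 0.2]
width: 65.1
```

```bash
python3 -c "
from h import *
tops((473.5,93),45,60,35,'wrist')
goal([473.5,93,-17],0)"
```

```text
wrist 3047 mid [472.8  94.7  49. ] mean [472.8  95.   49.4] rect [472.8  94.3] [39.5 39.1] 76.2
pos [474.2  94.4  82. ] w 64.8 t 15.6 shift [ 0.005  0.33  -0.002] turn [ 0.    -0.002  0.   ]
```

{"op": "servo_tool", "data": {"translation": [[0,0.1,-0.003],[0,0.2,-0.003],[0,0.28,-0.003],[0,0.33,-0.003],[0,0.33,-0.003]], "turn": [[0,0,0],[0,0,0],[0,0,0],[0,0,0],[0,0,0]]}}

```text
time_s: 15.98
position: [471.1, 94.2, -20.3]
orientation: [0.496, -0.5, 0.503, -0.501]
force: [-0.6, -0.7, 0.4]
width: 64.8
```

{"op": "servo_tool", "data": {"translation": [[0,0,0],[0,0,0],[0,0,0],[0,0,0],[0,0,0]], "turn": [[0,0,0],[0,0,0],[0,0,0],[0,0,0],[0,0,0]], "claw": 0}}

```text
time_s: 16.4
position: [473.4, 94.8, -15.6]
orientation: [-0.499, 0.498, -0.501, 0.502]
force: [0.2, -0.8, 4.0]
width: 39.2
```

{"op": "servo_tool", "data": {"translation": [[0,0,0],[0,0,0],[0,0,0],[0,0,0],[0,0,0]], "turn": [[0,0,0],[0,0,0],[0,0,0],[0,0,0],[0,0,0]]}}

```text
time_s: 16.82
position: [473.4, 94.8, -15.6]
orientation: [-0.499, 0.498, -0.501, 0.502]
force: [0.5, -0.5, 6.9]
width: 39.0
```

{"op": "servo_tool", "data": {"translation": [[0,-0.05,0],[0,-0.15,0],[0,-0.25,0],[0,-0.33,0],[0,-0.33,0]], "turn": [[0,0,0],[0,0,0],[0,0,0],[0,0,0],[0,0,0]]}}

```text
time_s: 17.23
position: [474.7, 95.1, 87.7]
orientation: [-0.5, 0.496, -0.5, 0.503]
force: [1.2, -0.6, 0.5]
width: 39.3
```

{"op": "servo_tool", "data": {"translation": [[-0.05,0,0.08],[-0.12,0,0.18],[-0.18,0,0.28],[-0.25,0,0.39],[-0.31,0,0.49]], "turn": [[0,0,0],[0,0,0],[0,0,0],[0,0,0],[0,0,0]]}}

```text
time_s: 17.65
position: [621.8, 187.9, 81.6]
orientation: [0.498, -0.498, 0.502, -0.502]
force: [1.2, -0.7, 0.3]
width: 39.6
```

{"op": "servo_tool", "data": {"translation": [[-0.009,0,0.011],[-0.009,0,0.011],[-0.009,0,0.011],[-0.009,0,0.011],[-0.009,0,0.011]], "turn": [[0,0,0],[0,0,0],[0,0,0],[0,0,0],[0,0,0]]}}

```text
time_s: 18.07
position: [623.0, 188.8, 82.8]
orientation: [-0.498, 0.498, -0.502, 0.502]
force: [0.4, -0.1, -0.8]
width: 39.2
```

```bash
python3 -c "
from h import *
tops((621.5,226),11,22,90,'wrist','w7')
goal([623.8,190.4,-12],0)"
```

```text
wrist 5452 mid [620.9 229.7  15.3] mean [620.4 242.6  17.1] rect [621.  226.7] [ 78.2 146.6] 3.9
pos [623.2 188.8  82.9] w 39.6 t 18.1 shift [-0.005  0.316  0.002] turn [-0.    -0.002 -0.   ]
```

The wrist puts the white tray at (621,226.7), which agrees with the top camera. Lowering.

{"op": "servo_tool", "data": {"translation": [[-0.006,0.08,0.001],[-0.006,0.16,0.001],[-0.006,0.23,0.001],[-0.006,0.28,0.001],[-0.006,0.29,0.001]], "turn": [[0,0,0],[0,0,0],[0,0,0],[0,0,0],[0,0,0]]}}

```text
time_s: 18.53
position: [622.5, 190.5, -7.2]
orientation: [0.497, -0.499, 0.502, -0.501]
force: [-0.2, 0.4, -0.7]
width: 39.5
```

{"op": "servo_tool", "data": {"translation": [[0,0.007,0],[0,0.014,0],[0,0.02,0],[0,0.024,0],[0,0.025,0]], "turn": [[0,0,0],[0,0,0],[0,0,0],[0,0,0],[0,0,0]]}}

```text
time_s: 18.95
position: [624.3, 191.2, -11.6]
orientation: [-0.498, 0.498, -0.502, 0.502]
force: [-1.0, -0.3, 5.2]
width: 39.7
```

{"op": "servo_tool", "data": {"translation": [[0,0,0],[0,0,0]], "turn": [[0,0,0],[0,0,0]]}}

```text
time_s: 19.12
position: [624.3, 191.2, -11.6]
orientation: [-0.498, 0.498, -0.502, 0.502]
force: [0.6, -0.1, 2.8]
width: 39.2
```

{"op": "servo_tool", "data": {"translation": [[0,0,0],[0,0,0],[0,0,0],[0,0,0],[0,0,0]], "turn": [[0,0,0],[0,0,0],[0,0,0],[0,0,0],[0,0,0]], "claw": 65}}

```text
time_s: 19.53
position: [624.0, 191.1, -12.2]
orientation: [0.498, -0.498, 0.502, -0.502]
force: [-0.2, -0.1, 0.3]
width: 60.6
```

{"op": "servo_tool", "data": {"translation": [[0,-0.03,0],[0,-0.12,0],[0,-0.22,0],[0,-0.32,0],[0,-0.32,0]], "turn": [[0,0,0],[0,0,0],[0,0,0],[0,0,0],[0,0,0]]}}

```text
time_s: 19.95
position: [626.5, 191.8, 91.4]
orientation: [-0.501, 0.496, -0.5, 0.503]
force: [0.1, 0.9, 1.0]
width: 60.3
```

```bash
python3 -c "
from h import *
tops((624,191),44,65,35,'wrist')
goal([435.6,203.6,82],0)"
```

```text
wrist 2939 mid [623.2 191.   49.1] mean [623.3 191.4  50.4] rect [623.1 190.6] [39.4 39.1] 32.3
pos [625.7 191.6  88.4] w 60.1 t 20.0 shift [-0.035  0.018 -0.634] turn [-0.002 -0.002 -0.001]
```

{"op": "servo_tool", "data": {"translation": [[-0.01,0,-0.12],[-0.02,0,-0.25],[-0.03,0,-0.37],[-0.035,0,-0.49],[-0.041,0,-0.61]], "turn": [[0,0,0],[0,0,0],[0,0,0],[0,0,0],[0,0,0]], "claw": 70}}

```text
time_s: 20.42
position: [439.1, 204.5, 82.9]
orientation: [0.498, -0.499, 0.502, -0.502]
force: [0.0, 1.5, -0.2]
width: 65.1
```

{"op": "servo_tool", "data": {"translation": [[0,0,-0.018],[0,0,-0.018],[0,0,-0.018],[0,0,-0.018],[0,0,-0.018]], "turn": [[0,0,0],[0,0,0],[0,0,0],[0,0,0],[0,0,0]]}}

```text
time_s: 20.83
position: [436.5, 204.7, 83.5]
orientation: [0.498, -0.498, 0.502, -0.502]
force: [-0.6, -0.9, -0.1]
width: 65.3
```

```bash
python3 -c "
from h import *
tops((435.6,203.6),44,60,35,'wrist')
goal([435.6,203.6,-19],0)"
```

```text
wrist 2394 mid [434.7 205.2  49.2] mean [434.6 206.1  50.4] rect [434.6 204.9] [35.3 35.1] 55.2
pos [436.4 204.7  83.5] w 64.9 t 20.9 shift [ 0.003  0.342 -0.003] turn [ 0.    -0.002  0.   ]
```

{"op": "servo_tool", "data": {"translation": [[0,0.1,-0.004],[0,0.2,-0.004],[0,0.29,-0.004],[0,0.34,-0.004],[0,0.34,-0.004]], "turn": [[0,0,0],[0,0,0],[0,0,0],[0,0,0],[0,0,0]]}}

```text
time_s: 21.3
position: [433.0, 203.9, -21.9]
orientation: [0.496, -0.5, 0.503, -0.501]
force: [-0.4, 0.5, -0.0]
width: 64.9
```

{"op": "servo_tool", "data": {"translation": [[0,0,0],[0,0,0],[0,0,0],[0,0,0],[0,0,0]], "turn": [[0,0,0],[0,0,0],[0,0,0],[0,0,0],[0,0,0]], "claw": 0}}

```text
time_s: 21.72
position: [435.0, 205.0, -17.3]
orientation: [-0.499, 0.498, -0.502, 0.502]
force: [-0.4, -0.4, -0.4]
width: 36.1
```

{"op": "servo_tool", "data": {"translation": [[0,0,0],[0,0,0],[0,0,0],[0,0,0],[0,0,0]], "turn": [[0,0,0],[0,0,0],[0,0,0],[0,0,0],[0,0,0]]}}

```text
time_s: 22.13
position: [435.0, 205.0, -17.3]
orientation: [-0.499, 0.498, -0.502, 0.502]
force: [-1.1, -1.6, 5.7]
width: 35.3
```

{"op": "servo_tool", "data": {"translation": [[0,-0.05,0],[0,-0.15,0],[0,-0.25,0],[0,-0.33,0],[0,-0.33,0]], "turn": [[0,0,0],[0,0,0],[0,0,0],[0,0,0],[0,0,0]]}}

```text
time_s: 22.55
position: [436.4, 205.6, 86.1]
orientation: [-0.5, 0.496, -0.501, 0.503]
force: [1.0, 0.2, 0.8]
width: 35.3
```

{"op": "servo_tool", "data": {"translation": [[-0.03,0,0.08],[-0.06,0,0.19],[-0.1,0,0.31],[-0.13,0,0.43],[-0.17,0,0.55]], "turn": [[0,0,0],[0,0,0],[0,0,0],[0,0,0],[0,0,0]]}}

```text
time_s: 22.97
position: [601.4, 254.8, 80.0]
orientation: [0.498, -0.498, 0.502, -0.502]
force: [0.2, 0.1, 0.5]
width: 35.1
```

{"op": "servo_tool", "data": {"translation": [[-0.019,0,0.063],[-0.019,0,0.063],[-0.019,0,0.063],[-0.019,0,0.063],[-0.019,0,0.063]], "turn": [[0,0,0],[0,0,0],[0,0,0],[0,0,0],[0,0,0]]}}

```text
time_s: 23.38
position: [618.0, 260.0, 80.9]
orientation: [0.498, -0.498, 0.502, -0.502]
force: [-0.0, -1.5, -1.1]
width: 35.4
```

```bash
python3 -c "
from h import *
p,d=snapshot('wrist')
goal([618.8,261.8,-13.5],0)"
```

```text
pos [618.1 260.   81.1] w 35.1 t 23.4 shift [-0.006  0.315  0.002] turn [-0.    -0.002 -0.   ]
```

{"op": "servo_tool", "data": {"translation": [[-0.006,0.08,0.001],[-0.006,0.16,0.001],[-0.006,0.23,0.001],[-0.006,0.28,0.001],[-0.006,0.29,0.001]], "turn": [[0,0,0],[0,0,0],[0,0,0],[0,0,0],[0,0,0]]}}

```text
time_s: 23.85
position: [617.5, 261.5, -8.7]
orientation: [0.497, -0.499, 0.502, -0.501]
force: [-0.2, 0.2, -0.8]
width: 35.6
```

{"op": "servo_tool", "data": {"translation": [[0,0.007,0],[0,0.014,0],[0,0.02,0],[0,0.024,0],[0,0.024,0]], "turn": [[0,0,0],[0,0,0],[0,0,0],[0,0,0],[0,0,0]]}}

```text
time_s: 24.27
position: [619.4, 262.1, -12.8]
orientation: [-0.498, 0.498, -0.502, 0.502]
force: [-0.1, -0.1, -0.1]
width: 35.3
```

{"op": "servo_tool", "data": {"translation": [[0,0,0],[0,0,0]], "turn": [[0,0,0],[0,0,0]]}}

```text
time_s: 24.43
position: [619.3, 262.1, -13.0]
orientation: [-0.498, 0.498, -0.502, 0.502]
force: [0.1, 0.7, 0.1]
width: 35.3
```

{"op": "servo_tool", "data": {"translation": [[0,0.003,0],[0,0.003,0]], "turn": [[0,0,0],[0,0,0]]}}

```text
time_s: 24.6
position: [619.4, 262.1, -13.2]
orientation: [-0.498, 0.498, -0.502, 0.502]
force: [-3.5, -0.8, 6.5]
width: 35.4
```

{"op": "servo_tool", "data": {"translation": [[0,0,0],[0,0,0],[0,0,0],[0,0,0],[0,0,0]], "turn": [[0,0,0],[0,0,0],[0,0,0],[0,0,0],[0,0,0]], "claw": 65}}

```text
time_s: 25.02
position: [619.1, 262.0, -14.4]
orientation: [0.498, -0.498, 0.502, -0.502]
force: [-0.8, 0.1, 0.4]
width: 59.6
```

{"op": "servo_tool", "data": {"translation": [[0,-0.03,0],[0,-0.12,0],[0,-0.22,0],[0,-0.32,0],[0,-0.32,0]], "turn": [[0,0,0],[0,0,0],[0,0,0],[0,0,0],[0,0,0]]}}

```text
time_s: 25.43
position: [621.5, 262.9, 89.4]
orientation: [-0.501, 0.495, -0.501, 0.503]
force: [0.6, -0.3, 1.0]
width: 59.9
```

```bash
python3 -c "
from h import *
tops((619,262),44,65,35,'wrist')
goal([441.7,314,82],0)"
```

```text
wrist 2363 mid [618.3 261.9  49.7] mean [618.4 262.9  51.3] rect [618.2 261.6] [35.1 35.1] 82.6
pos [620.8 262.6  86.3] w 60.7 t 25.5 shift [-0.167  0.012 -0.598] turn [-0.002 -0.002 -0.001]
```

{"op": "servo_tool", "data": {"translation": [[-0.03,0,-0.11],[-0.07,0,-0.23],[-0.1,0,-0.35],[-0.14,0,-0.47],[-0.17,0,-0.58]], "turn": [[0,0,0],[0,0,0],[0,0,0],[0,0,0],[0,0,0]], "claw": 70}}

```text
time_s: 25.9
position: [443.4, 314.4, 81.0]
orientation: [0.498, -0.498, 0.502, -0.502]
force: [-0.1, 1.0, -1.0]
width: 65.1
```

{"op": "servo_tool", "data": {"translation": [[-0.003,0,-0.011],[-0.003,0,-0.011],[-0.003,0,-0.011],[-0.003,0,-0.011],[-0.003,0,-0.011]], "turn": [[0,0,0],[0,0,0],[0,0,0],[0,0,0],[0,0,0]]}}

```text
time_s: 26.32
position: [443.1, 314.8, 81.4]
orientation: [-0.498, 0.498, -0.502, 0.502]
force: [0.3, 0.5, -0.3]
width: 64.9
```

```bash
python3 -c "
from h import *
tops((441.7,314),8,60,35,'wrist','w8');tops((441.7,314),42,60,35,'wrist')
goal([441.7,314,-22],0)"
```

```text
wrist 2961 mid [441.8 318.5  31.6] mean [441.9 322.1  44.1] rect [441.3 317.4] [44.9 26.6] 85.4
wrist 2206 mid [441.4 316.9  46.9] mean [441.5 318.5  48. ] rect [441.4 316.8] [37. 26.] 85.6
pos [442.9 314.8  81.4] w 65.1 t 26.4 shift [ 0.002  0.345 -0.004] turn [ 0.    -0.003  0.   ]
```

View pics/w8.png

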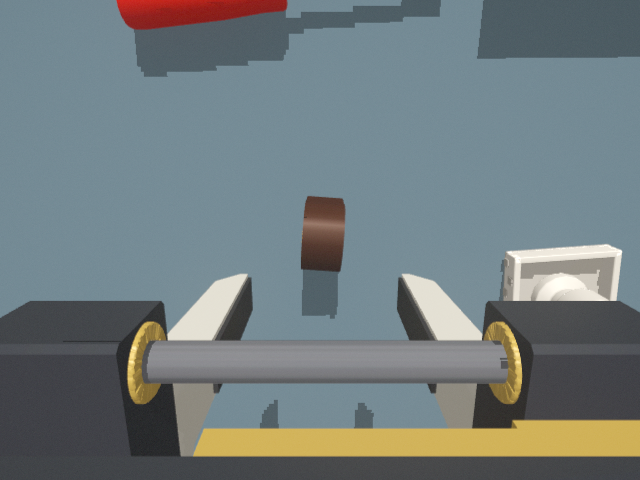

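Wrist view: the lug at (324,233) is yawed about 4.5° and lies between the fingers. White knob and tray at lower right. I'll turn with it and descend.

{"op": "servo_tool", "data": {"translation": [[-0.004,0.09,-0.005],[-0.004,0.19,-0.005],[-0.004,0.28,-0.005],[-0.004,0.333,-0.005],[-0.004,0.333,-0.005]], "turn": [[0,0.022,0],[0,0.022,0],[0,0.022,0],[0,0.022,0],[0,0.022,0]]}}

```text
time_s: 26.83
position: [439.3, 314.9, -22.0]
orientation: [0.478, -0.482, 0.519, -0.519]
force: [0.2, -0.6, -0.8]
width: 64.9
```

{"op": "servo_tool", "data": {"translation": [[0,0,0],[0,0,0],[0,0,0],[0,0,0],[0,0,0]], "turn": [[0,0,0],[0,0,0],[0,0,0],[0,0,0],[0,0,0]], "claw": 0}}

```text
time_s: 27.25
position: [441.2, 316.7, -17.2]
orientation: [-0.481, 0.48, -0.519, 0.519]
force: [-1.4, 0.3, -0.8]
width: 36.3
```

{"op": "servo_tool", "data": {"translation": [[0,0,0],[0,0,0],[0,0,0],[0,0,0],[0,0,0]], "turn": [[0,0,0],[0,0,0],[0,0,0],[0,0,0],[0,0,0]]}}

```text
time_s: 27.67
position: [440.9, 316.5, -17.7]
orientation: [-0.481, 0.48, -0.519, 0.519]
force: [-1.3, -1.1, 5.9]
width: 25.6
```

{"op": "servo_tool", "data": {"translation": [[0,-0.05,0],[0,-0.15,0],[0,-0.25,0],[0,-0.34,0],[0,-0.34,0]], "turn": [[0,0,0],[0,0,0],[0,0,0],[0,0,0],[0,0,0]]}}

```text
time_s: 28.08
position: [442.5, 317.6, 89.4]
orientation: [-0.483, 0.478, -0.518, 0.519]
force: [-0.3, -0.2, -0.1]
width: 25.8
```

{"op": "servo_tool", "data": {"translation": [[0,0,0],[0,0,0],[0,0,0]], "turn": [[0,0,0],[0,0,0],[0,0,0]]}}

```text
time_s: 28.33
position: [440.2, 316.0, 82.4]
orientation: [0.48, -0.481, 0.519, -0.519]
force: [0.3, -0.2, -0.4]
width: 25.6
```

```bash
python3 -c "
from h import *
goal([626.9,-178.1,83],0)"
```

```text
pos [440.2 316.   82.4] w 25.6 t 28.3 shift [ 1.595e+00 -1.000e-03  7.460e-01] turn [ 0.001 -0.024  0.   ]
```

{"op": "servo_tool", "data": {"translation": [[0.05,0,0.023],[0.15,0,0.07],[0.26,0,0.122],[0.37,0,0.173],[0.48,0,0.225]], "turn": [[0,0,0],[0,0,0],[0,0,0],[0,0,0],[0,0,0]]}}

```text
time_s: 28.75
position: [496.7, 166.1, 82.6]
orientation: [0.48, -0.481, 0.519, -0.518]
force: [1.1, 0.6, -0.7]
width: 26.1
```

{"op": "servo_tool", "data": {"translation": [[0.11,0,0.051],[0.22,0,0.103],[0.33,0,0.154],[0.44,0,0.206],[0.55,0,0.257]], "turn": [[0,0,0],[0,0,0],[0,0,0],[0,0,0],[0,0,0]]}}

```text
time_s: 29.17
position: [561.1, -4.6, 82.5]
orientation: [0.48, -0.481, 0.519, -0.518]
force: [0.0, 1.1, 0.4]
width: 25.9
```

{"op": "servo_tool", "data": {"translation": [[0.11,0,0.051],[0.22,0,0.103],[0.33,0,0.154],[0.44,0,0.206],[0.52,0,0.243]], "turn": [[0,0,0],[0,0,0],[0,0,0],[0,0,0],[0,0,0]]}}

```text
time_s: 29.58
position: [622.1, -166.5, 82.1]
orientation: [0.48, -0.481, 0.52, -0.518]
force: [0.0, 0.7, -0.9]
width: 25.8
```

{"op": "servo_tool", "data": {"translation": [[0,0,0],[0,0,0],[0,0,0],[0,0,0]], "turn": [[0,0,0],[0,0,0],[0,0,0],[0,0,0]]}}

```text
time_s: 29.92
position: [621.8, -162.9, 83.3]
orientation: [0.481, -0.481, 0.519, -0.518]
force: [0.0, 0.2, -1.1]
width: 25.5
```

```bash
python3 -c "
from h import *
tops((626,-213),11,22,90,'wrist','w9')
goal([626.9,-178.1,-13.7])"
```

```text
wrist 2322 mid [ 625.7 -212.7   15.4] mean [ 625.6 -172.3   17.2] rect [ 625.3 -213.4] [147.8  77.8] 89.2
pos [ 621.8 -162.8   83.6] w 25.8 t 30.0 shift [0.05  0.324 0.021] turn
```

View pics/w9.png

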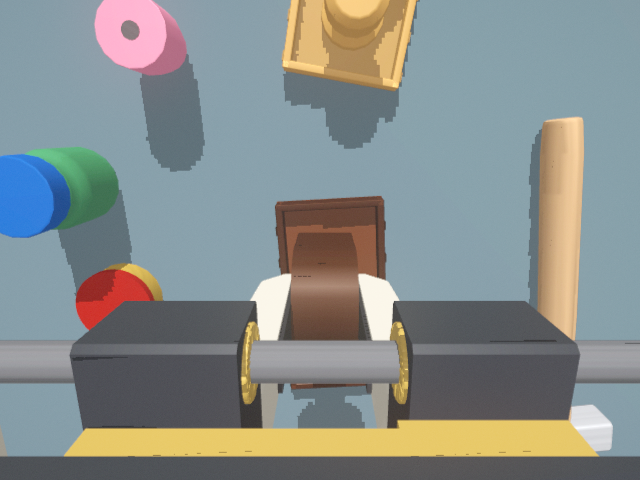

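The wrist puts the dark tray at (625.3,-213.4), in agreement. The lug at (325,290) hangs upright. Centre it over the left bay and lower.

{"op": "servo_tool", "data": {"translation": [[0.049,0,0.018],[0.049,0,0.018],[0.049,0.1,0.018],[0.049,0.2,0.018],[0.049,0.27,0.018]], "turn": [[0,0,0],[0,0,0],[0,0,0],[0,0,0],[0,0,0]]}}

```text
time_s: 30.38
position: [625.7, -178.6, 0.7]
orientation: [0.48, -0.481, 0.519, -0.518]
force: [-0.9, -0.5, -1.6]
width: 25.8
```

{"op": "servo_tool", "data": {"translation": [[0,0.01,0],[0,0.025,0],[0,0.035,0],[0,0.042,0],[0,0.045,0]], "turn": [[0,0,0],[0,0,0],[0,0,0],[0,0,0],[0,0,0]]}}

```text
time_s: 30.8
position: [627.0, -179.1, -9.5]
orientation: [-0.481, 0.48, -0.518, 0.519]
force: [-0.9, -0.5, -1.5]
width: 25.7
```

{"op": "servo_tool", "data": {"translation": [[0,0,0],[0,0,0]], "turn": [[0,0,0],[0,0,0]]}}

```text
time_s: 30.97
position: [626.7, -179.0, -9.9]
orientation: [-0.481, 0.48, -0.518, 0.519]
force: [-0.7, -0.0, -1.1]
width: 25.8
```

{"op": "servo_tool", "data": {"translation": [[0,0.005,0],[0,0.01,0],[0,0.012,0],[0,0.013,0],[0,0.013,0]], "turn": [[0,0,0],[0,0,0],[0,0,0],[0,0,0],[0,0,0]]}}

```text
time_s: 31.38
position: [626.6, -179.0, -13.7]
orientation: [-0.481, 0.48, -0.519, 0.519]
force: [-2.1, 0.7, 8.1]
width: 25.7
```

Contact (8 N). Release, rise, then move back out of the views.

{"op": "servo_tool", "data": {"translation": [[0,0,0],[0,0,0],[0,0,0],[0,0,0],[0,0,0]], "turn": [[0,0,0],[0,0,0],[0,0,0],[0,0,0],[0,0,0]], "claw": 60}}

```text
time_s: 31.8
position: [626.3, -178.9, -14.7]
orientation: [0.481, -0.481, 0.519, -0.519]
force: [0.6, 0.0, 0.2]
width: 53.6
```

{"op": "servo_tool", "data": {"translation": [[0,-0.03,0],[0,-0.12,0],[0,-0.22,0],[0,-0.33,0],[0,-0.46,0]], "turn": [[0,0,0],[0,0,0],[0,0,0],[0,0,0],[0,0,0]]}}

```text
time_s: 32.22
position: [625.7, -178.7, 124.4]
orientation: [0.48, -0.481, 0.519, -0.518]
force: [0.8, 0.0, -0.1]
width: 55.7
```

{"op": "servo_tool", "data": {"translation": [[0.1,-0.05,-0.05],[0.2,-0.1,-0.1],[0.3,-0.15,-0.15],[0.4,-0.2,-0.2],[0.5,-0.2,-0.25]], "turn": [[0,0,0],[0,0,0],[0,0,0],[0,0,0],[0,0,0]]}}

```text
time_s: 32.63
position: [539.9, -324.4, 187.8]
orientation: [-0.481, 0.48, -0.517, 0.52]
force: [1.1, 0.5, -0.0]
width: 55.9
```

{"op": "servo_tool", "data": {"translation": [[0.1,0,-0.06],[0.2,0,-0.12],[0.3,0,-0.18],[0.4,0,-0.24],[0.5,0,-0.3]], "turn": [[0,0,0],[0,0,0],[0,0,0],[0,0,0],[0,0,0]]}}

```text
time_s: 33.05
position: [437.8, -466.7, 184.4]
orientation: [-0.481, 0.481, -0.518, 0.519]
force: [1.1, -0.5, 0.0]
width: 55.8
```

{"op": "servo_tool", "data": {"translation": [[0.1,0,-0.06],[0.2,0,-0.12],[0.3,0,-0.18],[0.3,0,-0.18],[0.3,0,-0.18]], "turn": [[0,0,0],[0,0,0],[0,0,0],[0,0,0],[0,0,0]]}}

```text
time_s: 33.47
position: [377.1, -552.2, 183.8]
orientation: [0.48, -0.48, 0.519, -0.519]
force: [-0.0, 0.9, -0.2]
width: 55.9
```

```bash
python3 -c "
from h import *
import math
p,d=snapshot('top');cv2.imwrite('pics/top9.png',p[:,:,::-1]);W=world('top',d)
s,_=snapshot('side');cv2.imwrite('pics/side9.png',cv2.resize(s[150:330,110:430,::-1],(800,450)))
def f(n,c,zl,rad):
    m=(W[...,2]>zl)&(np.hypot(W[...,0]-c[0],W[...,1]-c[1])<rad);t=W[m]
    r=cv2.minAreaRect(t[:,:2].astype(np.float32));print(n,np.round(r[0],1),np.round(r[1],1),'zmax %.1f'%np.percentile(t[:,2],95))
for n,c in(('nknob',(649,-23)),('nfoot',(666,45)),('wfoot',(624,191)),('wknob',(619,262)),('lug',(626,-179))):f(n,c,44,32)
f('jar',(452.6,-115.6),68,40);f('tin',(466.5,-204.5),19,40);goal([455,-315,120])"
```

```text
nknob [649.8 -23.2] [33.7 35.2] zmax 56.3
nfoot [667.7  44.9] [38.9 39. ] zmax 54.7
wfoot [624.4 189.5] [39.7 38.6] zmax 54.7
wknob [619.6 260.3] [34.5 35.2] zmax 55.9
lug [ 627.7 -179.4] [38.4 27.8] zmax 54.8
jar [ 452.8 -115.6] [44.  44.7] zmax 72.5
tin [ 466.4 -204.7] [54.3 54.6] zmax 25.3
pos [ 378.6 -550.7  183.9] w 55.9 t 33.6 shift [-0.803  0.213  0.194] turn
```

View pics/top9.png

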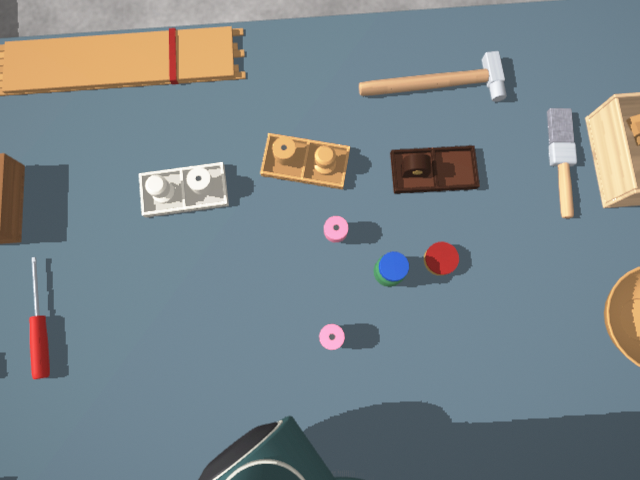

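View pics/side9.png

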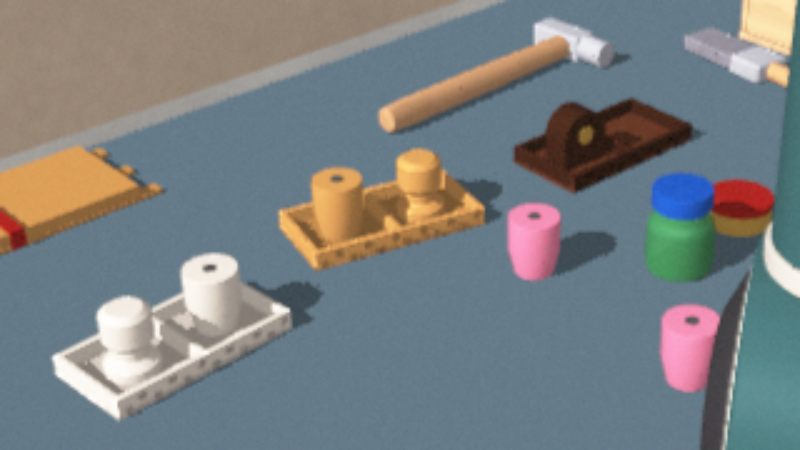

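All five stand upright in their own bays: white (160,188) and (199,180), natural (284,150) and (324,160), lug (416,166). The jar (392,268) and tin (441,259) are where they started, and the arm is clear.

{"op": "servo_tool", "data": {"translation": [[0,0,0],[0,0,0],[0,0,0],[0,0,0],[0,0,0]], "turn": [[0,0,0],[0,0,0],[0,0,0],[0,0,0],[0,0,0]]}}

```text
time_s: 33.98
position: [378.6, -550.8, 183.5]
orientation: [-0.481, 0.481, -0.519, 0.519]
force: [-0.5, -0.2, -0.1]
width: 55.7
```

```bash
python3 -c "
from cell import *
print(abs(read_state()['qvel']).max(),hand_in())"
```

```text
the job is handed in; nothing more can be done
0.00434914601459738 None
```

All five fittings are sorted and the job is handed in at about 34 s: two whitewashed, two natural and one dark, each upright in a bay of its own. hand_in reports no verdict, so I can't confirm the pass.

**Last checks:** In the final top-camera measurements every fitting was within about 3 mm of its bay centre, with its top at the right height for the tray floor given the camera's bias. That camera reads about 2 mm high, and depth is noisy. The top and side pictures show all five standing upright. The glue jar and wax tin measured within 0.5 mm of their starting positions, and the arm was clear and still.

**What disagreed:** The first grasp, on the natural knob, closed on air above its head. The wrist depth showed the fingertips about 39 mm behind the reported TCP, contrary to the description. I allowed for that on every later move; the knob hadn't moved, and all five grasps then held.

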